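# Reset the bench power box under its push-latch cover

## Robot

A 6-joint arm with a two-finger parallel gripper is mounted at the origin on the work surface. World frame = base frame: x ahead of the robot, y to its left, z up, the work surface at z = 0. Lengths are in mm, angles in rad, forces in N, time in s.
With the tool pointing down it reaches from about 275 to 1000 mm from the base axis. Payload 8.4 kg.
Tool frame: the origin (TCP) lies at the very end of the fingers, on their centre line; the grasp point (between the pads) lies behind it (r.grip_point_offset is the x of the grasp point in the tool frame, in mm); x points along the fingers, z is the direction in which the jaws open and shut, and the axes are right-handed (so a half turn about x gives the same grasp; the last joint's range is limited). The gripper opens to 85 mm and grips with 20 to 120 N. Pads are 22 mm wide; open, the fingers measure 114 mm over their backs; the gripper's body (76 mm by 85 mm) begins 54 mm behind the grasp point. The pads swing forward as they close: fully open they stand 13 mm farther back than shut.
Start: joints at [-1.315, 0.353, 1.633, -0, 1.155, -0.002], TCP at [159.345, -604.349, 231.281] pointing down, gripper open.
Joint ranges: [-2.63, 2.63], [-0.92, 2.1], [0.06, 2.66], [-1.3, 4.44], [0, 2.69], [-3.02, 3.02]. Speed limits (rad/s): [2.22, 2.22, 2.79, 3.14, 3.14, 3.14].

## Interface

Orientations are given as [roll, pitch, yaw] about the fixed x, y, z axes, in that order (R = Rz(yaw) Ry(pitch) Rx(roll)).
In Python, from rig import r, vision, order gives the robot as it stands. The module is installed in compiled form; this text tells all that it offers.
- The arm moves only by the tool step_arm, never from a script. Its argument "rows" is a list of rows, each a list of 7 numbers: the shift along the world's x, y, z in mm, then the turn, a rotation vector about the world's x, y, z in rad, then the finger opening in mm, from 0 to 85.4. A call has exactly 8 rows; each row is the pose to reach, as a shift and turn from the pose measured when the call began; what a row does not reach only later rows make up. A row lasts 1/8 s, in which the tool goes at most 62.5 mm and 10.7 degrees, less where a joint would pass 70% of its speed; a pose out of reach is approached as far as the arm can. A call with a gripper value outside its range is refused whole. The fingers move at their own pace and stop on an object; "force" is the grip in N (left out, the last holds). Time passes only in rows, so rows that repeat a pose let the fingers close, or fill a call up. It gives the time, the measured TCP pose, the force and the opening at its end, in the units of the state.
- r.sense(): the state, without advancing time (a new reading comes with each control period).
- vision.grab_frame(name): name is "scene" or "top" or "wrist"; returns (picture, depth): 384x512x3 uint8, red, green, blue; 384x512 float32, mm along the optical axis (not along the pixel's ray), 0 where there is no reading.
- vision.camera_info(name): a dict with "K" (3x3 intrinsics, pixels), "origin" and "attitude" of the camera in the world; the wrist camera has in their place "tool_from_camera" (4x4, takes a point from camera to tool coordinates, whose origin is the TCP and whose axes are the tool frame's). Camera axes: x right, y down, z forward; pixel columns grow to the right and rows downward; lengths in mm; the calibration is good to about 2 mm. A picture is of the moment at which its call begins: read the wrist's pose just before it. camera_info takes no time and is no camera call.
- order.sign_off(): hands the job in, once; it reports no verdict.
The state is a dict: "clock": time; "qpos": joint angles; "qvel": joint speeds; "joint_efforts": joint torques, N m; "eef_pos": TCP position; "tcp_rot": TCP orientation; "contact_force": force on the tool from outside, world axes, zero at the start; "wrist_torque": the same for the moment, N m; "opening": opening from 0.0 (shut) to 1.0 (fully open).
Only numpy, scipy, OpenCV 4.12 (cv2) and the standard library are available. Lean on these libraries where they do the work, as an engineer would, in place of code of your own. Each camera call takes 0.05 s, during which the arm holds its last target.

## Task

The bench power box has tripped: press its flush push-latch cover so that it pops open, press the reset button inside all the way down, then push the cover back over and press it down until it latches shut again. Only touch and push: pick nothing up, and leave the other things on the bench where they are.

Things in the scene. Friction and masses are not known exactly. Their poses are not given: they have to be found in the camera images.
- power_box: Grey box fixed to the table, 150 (its x) x 130 (its y) x 70 mm high, round sockets on both x end faces, one flush cover on top. Origin: centre of its underside. Under the cover: a centred well 124 x 104 mm, floor 35 mm above the table. It stands left or right on the bench; the other place has a 116 mm square, 60 mm high junction box whose lid has four screws.
- cover (a joint): Cover angle, rad. 0: latched, flush with the rim; -0.085: pressed in to its stop; 1.55: open, upright. Pressed in past -0.065 and let go, it springs up by itself in about 1 s (finger up over 100 mm, out of its way). To close: push it over and down against a spring (2 to 4 N), press in past -0.05, let go: it stays at 0. The stop may be pressed, up to 25 N.
- cover_press (a point): Press mark: ring 26 mm across on the cover's outer face, 76 mm from the hinge axis, half-way along it; moves with the cover. Here -0.05 rad is 4 mm down, -0.065 is 5 mm, the stop 6.5 mm. The cover is a 5 mm plate, 120 mm along the hinge, 100 mm from hinge to free edge; shut, it reaches from the hinge toward the box's -y side.
- cover_hinge (a point): Middle of the hinge axis, fixed in the box: 50 mm from the box's centre on its +y side, at rim height 70 mm. The axis is along the box's x. When the cover stands open its outer face looks to the box's +y side, so it is pushed shut from there.
- reset_top (a point): Centre of the top of the black round reset button, 22 mm across, in a steel housing on the well's floor, 18 mm toward the box's +x and 14 mm toward its -y from the box's centre. Only reachable while the cover is open.
- reset (a joint): Travel of the reset button, m: 0 up, 0.005 fully down. It takes 4 N to push down fully and springs back.
- spray_can: Loose can, 56 mm across, 150 mm high, stands behind (+x of) the power box. Leave alone. Origin: underside centre.
- tape_roll: Loose black tape roll, 84 mm across, 24 mm high, flat on the table beside the power box's -y side. Leave alone. Origin: underside centre.
- screwdriver: Loose screwdriver, 170 mm, lies in front (-x) of the power box. Leave alone.
- glue_bottle: Loose bottle, 48 mm across, 120 mm high, stands behind the junction box. Leave alone. Origin: underside centre.
- wrench: Loose wrench, 150 mm, lies in front of the junction box. Leave alone.

How it is judged:
By the outcome, as a careful person would: the job done as asked, in the order asked, and still so for the second after the job is handed in, with the robot touching nothing.
It also fails if it takes over 54 s, if anything falls off the work surface, if the arm or the gripper's body presses on something with over 40 N, if the wrist force passes 120 N, or if a joint passes its speed limit or range.

## Working session

There is one attempt and no reset: what is moved stays moved. The work goes in short steps, Python scripts to look and compute and a tool call to move; the robot and the scene stay as the last step left them, time stands still between calls to the robot, and variables do not carry over. Pictures are saved under pics/ and viewed, and the job is handed in when it is done.

Besides the shell and the picture viewer there is one more tool, called after ">>>" as a command line: name --pt "numbers of a row" for each row, then --argument value for the rest. step_arm: Moves the arm, as the interface text tells. Its arguments: {"type":"object","properties":{"rows":{"type":"array"},"force":{"type":"number"}},"required":["rows"]}

```bash
mkdir -p pics; python3 - <<'E'
from rig import r, vision, order
import cv2, numpy as np
s=r.sense(); print(s, r.grip_point_offset)
for n in ("scene","top"):
    p,d=vision.grab_frame(n); cv2.imwrite(f"pics/{n}0.png",p[:,:,::-1]); np.savez(f"{n}0.npz",p=p,d=d)
    print(n,vision.camera_info(n))
E
```

```text
{'clock': 0.0, 'qpos': array([-1.31542033e+00,  3.53607569e-01,  1.63411447e+00, -1.96862745e-05,
        1.15519050e+00, -2.41710184e-03]), 'qvel': array([ 0.00073846, -0.00073683,  0.00143268,  0.0015606 , -0.00113443,
        0.00114565]), 'joint_efforts': array([ 1.20103363e-03, -6.05252123e+01, -3.42066765e+01,  7.03709202e-05,
        9.48343717e-03,  5.13892417e-05]), 'eef_pos': array([ 159.20984085, -603.90738243,  230.59543216]), 'tcp_rot': array([-3.13037315,  1.56947632,  1.8398169 ]), 'contact_force': array([-0.37521192, -0.04994021, -0.7800017 ]), 'wrist_torque': array([-0.00591349,  0.00426138,  0.01081067]), 'opening': 1.001981565670248} -18.700000000000003
scene {'K': array([[395.19538388,   0.        , 255.53831853],
       [  0.        , 395.19538388, 188.3505785 ],
       [  0.        ,   0.        ,   1.        ]]), 'origin': array([1151.77778512,   70.29278314,  802.58377327]), 'attitude': array([-2.45381698,  0.01118436,  1.72638951])}
top {'K': array([[407.46545888,   0.        , 259.98033025],
       [  0.        , 407.46545888, 184.34217409],
       [  0.        ,   0.        ,   1.        ]]), 'origin': array([492.74233157, -40.59363492, 967.22485172]), 'attitude': array([-3.07766675,  0.00830063, -1.55708017])}
```

View pics/scene0.png

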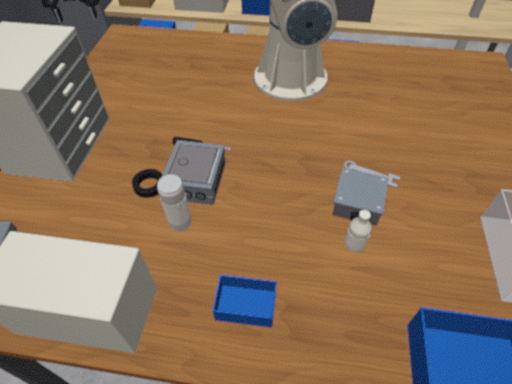

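View pics/top0.png

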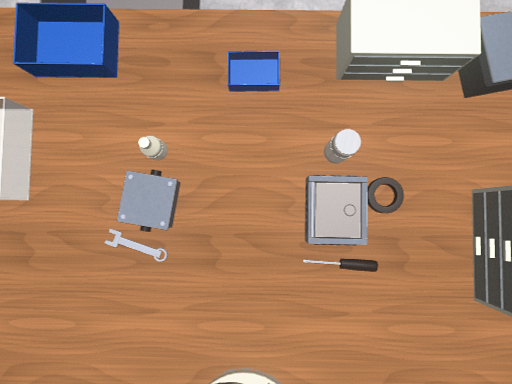

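The scene camera shows the power box at about (196,168), and the junction box is on the other side. In the top picture the power box is at about (337,210), with the press ring at (350,210), so the hinge is on its left (+y) side. The tape is at (385,195), the can at (343,145) and the screwdriver at (340,264). Next I'll measure the positions.

```bash
cat > h.py <<'E'
import numpy as np, cv2
from scipy.spatial.transform import Rotation as R
from rig import r, vision, order
def cam(n):
    c=vision.camera_info(n); return c["K"],R.from_euler('xyz',c["attitude"]).as_matrix(),np.array(c["origin"])
def ray(n,uv,z):
    K,A,o=cam(n); d=A@np.linalg.inv(K)@np.array([uv[0],uv[1],1.]); return o+d*(z-o[2])/d[2]
def proj(n,P):
    K,A,o=cam(n); q=K@(A.T@(np.array(P)-o)); return q[:2]/q[2]
def cloud(n,d):
    K,A,o=cam(n); v,u=np.mgrid[:d.shape[0],:d.shape[1]]
    q=np.stack([(u-K[0,2])/K[0,0]*d,(v-K[1,2])/K[1,1]*d,d],-1); return q@A.T+o
E
python3 - <<'E'
from h import *
z=np.load("top0.npz"); p,d=z['p'],z['d']; P=cloud("top",d)
print("table z", np.median(P[280:340,100:400,2]), "boxtop",np.median(P[195:225,325:345,2]))
m=((P[...,2]>55)&(P[...,2]<85)&(d>0)).astype(np.uint8); m[:, :290]=0; m[:,400:]=0; m[:165]=0;m[260:]=0
c=max(cv2.findContours(m,0,2)[0],key=cv2.contourArea)
q=P[...,:2][m>0].astype(np.float32); rc=cv2.minAreaRect(q); print(rc)
rp=cv2.minAreaRect(c); print(rp,[ray("top",b,70)[:2].round(1) for b in cv2.boxPoints(rp)])
print("ctr",ray("top",rp[0],70))
g=cv2.cvtColor(p,cv2.COLOR_RGB2GRAY)
big=cv2.resize(p[130:290,285:415],None,fx=4.5,fy=3.7,interpolation=cv2.INTER_CUBIC)
cv2.imwrite("pics/topzoom.png",big[:,:,::-1])
z=np.load("scene0.npz"); p2=z['p'];cv2.imwrite("pics/scenezoom.png",cv2.resize(p2[120:240,120:250],None,fx=5,fy=5,interpolation=2)[:,:,::-1])
E
```

```text
table z -1.131081096799278 boxtop 69.49161614831917
((496.61114501953125, -201.85496520996094), (129.86122131347656, 149.828125), 89.89691925048828)
((336.5, 210.0), (68.0, 59.0), 90.0) [array([ 569.9, -135.9]), array([ 571.6, -265.8]), array([ 422.7, -265.4]), array([ 420.9, -136.8])]
ctr [ 495.87446176 -201.02911646   70.        ]
```

View pics/topzoom.png

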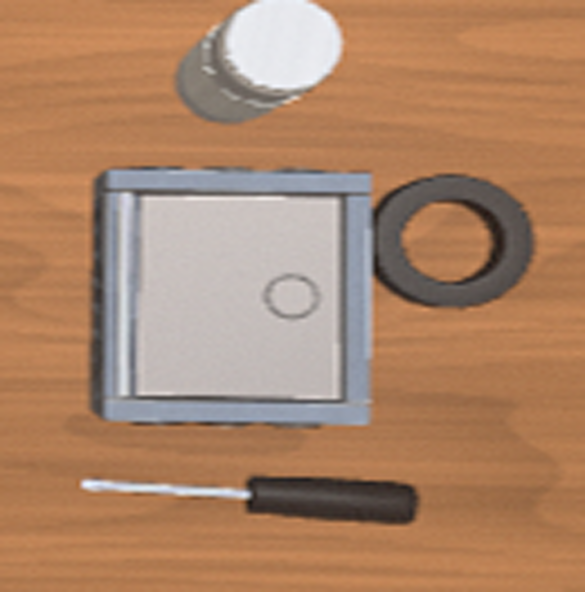

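View pics/scenezoom.png

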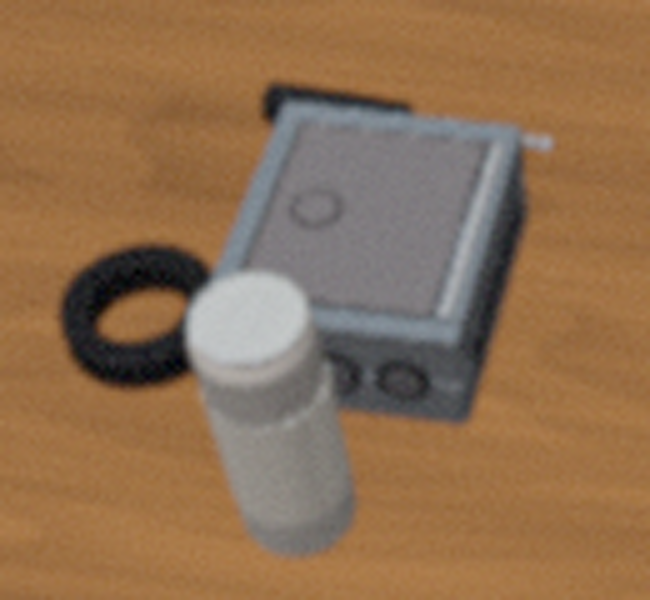

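```bash
python3 - <<'E'
from h import *
print("ring",ray("top",(349.8,210.3),70).round(1),"scene ring",ray("scene",(120+316/5,120+208/5),70).round(1))
print("can",ray("top",(347.9,141.4),150).round(1))
print("can base scene",ray("scene",(120+298/5,120+525/5),0).round(1))
print("tape",ray("top",(285+453/4.5,130+241/3.7),24).round(1))
s=r.sense(); print(R.from_euler('xyz',s["tcp_rot"]).as_matrix().round(3))
print(vision.camera_info("wrist")["tool_from_camera"].round(2))
# corners
z=np.load("top0.npz");P=cloud("top",z['d']);zz=P[...,2]
for c in (312,330,350,362): print(c,[ (round(float(P[v,c,0])),round(float(P[v,c,1])),round(float(zz[v,c]))) for v in (176,178,180,190,240,243)])
E
```

```text
ring [ 495.6 -230.2   70. ] scene ring [ 498.1 -227.1   70. ]
can [ 634.2 -209.5  150. ]
can base scene [ 643.6 -206.8    0. ]
tape [ 531.9 -322.6   24. ]
[[-0.     0.967  0.255]
 [ 0.001  0.255 -0.967]
 [-1.    -0.    -0.001]]
[[  -0.     -0.26    0.96 -143.03]
 [  -0.     -0.96   -0.26   66.11]
 [   1.     -0.      0.      1.48]
 [   0.      0.      0.      1.  ]]
312 [(570, -147, 69), (566, -147, 69), (561, -147, 69), (539, -147, 71), (429, -148, 67), (423, -148, 71)]
330 [(571, -187, 68), (566, -187, 69), (562, -187, 68), (540, -187, 70), (430, -187, 69), (424, -187, 69)]
350 [(571, -231, 66), (567, -231, 69), (562, -230, 71), (540, -231, 67), (430, -232, 64), (424, -231, 67)]
362 [(577, -273, 2), (567, -257, 68), (563, -257, 72), (541, -257, 71), (431, -258, 67), (425, -257, 70)]
```

```bash
python3 - <<'E'
from h import *
for n,f in (("top","top0.npz"),("scene","scene0.npz")):
    z=np.load(f);P=cloud(n,z['d']);v=z['d']>0
    q=P[v&(P[...,2]>60)&(P[...,1]<-330)&(P[...,0]>0)&(P[...,0]<900)]
    print(n,len(q),q.min(0).round(),q.max(0).round())
    for x in range(0,900,75):
        k=q[(q[:,0]>=x)&(q[:,0]<x+75)]
        if len(k)>20: print(x,"y max",np.percentile(k[:,1],98).round(),"z max",np.percentile(k[:,2],98).round())
E
```

```text
top 10044 [ 291. -593.   60.] [ 900. -330.  174.]
225 y max -528.0 z max 148.0
300 y max -525.0 z max 155.0
375 y max -517.0 z max 158.0
450 y max -525.0 z max 161.0
525 y max -525.0 z max 162.0
750 y max -334.0 z max 171.0
825 y max -334.0 z max 172.0
scene 15740 [ 137. -726.   60.] [ 900. -330.  311.]
75 y max -532.0 z max 298.0
150 y max -533.0 z max 309.0
225 y max -528.0 z max 301.0
300 y max -525.0 z max 301.0
375 y max -518.0 z max 301.0
450 y max -525.0 z max 301.0
525 y max -526.0 z max 300.0
750 y max -334.0 z max 171.0
825 y max -333.0 z max 172.0
```

```bash
python3 - <<'E'
from h import *
p,d=vision.grab_frame("wrist"); cv2.imwrite("pics/w0.png",p[:,:,::-1])
E
```

```text
(no output)
```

View pics/w0.png

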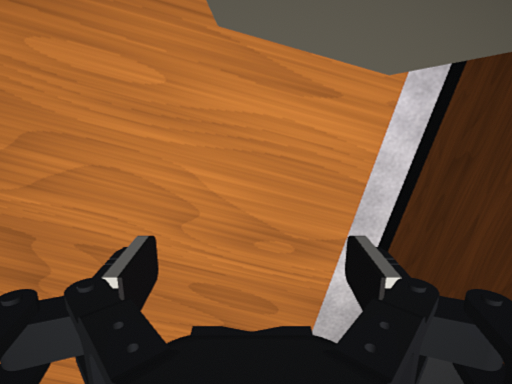

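The wrist picture shows the 300 mm cabinet ahead, at the top around (300,40), and the table edge on the right. I'll rise clear of the cabinet before crossing over, and close the fingers on the way.

>>> step_arm --pt "0 0 55 0 0 0 60" --pt "0 0 110 0 0 0 0" --pt "0 0 160 0 0 0 0" --pt "30 40 170 0 0 0 0" --pt "60 85 170 0 0 -0.05 0" --pt "95 130 170 0 0 -0.1 0" --pt "130 170 170 0 0 -0.15 0" --pt "165 205 170 0 0 -0.2 0" --force 40

```text
clock: 1.15
eef_pos: [325.0, -397.3, 400.7]
tcp_rot: [3.047, 1.57, 1.532]
contact_force: [0.2, -0.8, 0.3]
opening: -0.003
```

>>> step_arm --pt "35 35 0 0 0 -0.056 0" --pt "75 75 -20 0 0 -0.056 0" --pt "110 110 -50 0 0 -0.056 0" --pt "145 145 -95 0 0 -0.056 0" --pt "165 162 -145 0 0 -0.056 0" --pt "172 169 -190 0 0 -0.056 0" --pt "172 169 -200 0 0 -0.056 0" --pt "172 169 -200 0 0 -0.056 0"

```text
clock: 2.15
eef_pos: [496.9, -228.7, 201.1]
tcp_rot: [-2.83, 1.57, 1.882]
contact_force: [0.0, -0.2, 0.3]
opening: -0.003
```

```bash
cat >> h.py <<'E'
def wcam(s):
    T=np.array(vision.camera_info("wrist")["tool_from_camera"]);A=R.from_euler('xyz',s["tcp_rot"]).as_matrix()
    return vision.camera_info("wrist")["K"],A@T[:3,:3],s["eef_pos"]+A@T[:3,3]
def wray(s,uv,z):
    K,A,o=wcam(s); d=A@np.linalg.inv(K)@np.array([uv[0],uv[1],1.]); return o+d*(z-o[2])/d[2]
def wproj(s,P):
    K,A,o=wcam(s); q=K@(A.T@(np.array(P)-o)); return q[:2]/q[2]
E
python3 - <<'E'
from h import *
s=r.sense(); p,d=vision.grab_frame("wrist"); cv2.imwrite("pics/w1.png",p[:,:,::-1]); 
print(s["eef_pos"],R.from_euler('xyz',s["tcp_rot"]).as_matrix().round(3))
print("ring pred",wproj(s,(497,-228,70)),"tip",wproj(s,s["eef_pos"]))
import pickle; pickle.dump((s,p,d),open("w1.pkl","wb"))
E
```

```text
[ 496.86100885 -228.72035572  201.12831737] [[-0.     1.    -0.   ]
 [ 0.001 -0.    -1.   ]
 [-1.    -0.    -0.001]]
ring pred [248.37620902 178.12072391] tip [247.61904905 240.86689653]
```

View pics/w1.png

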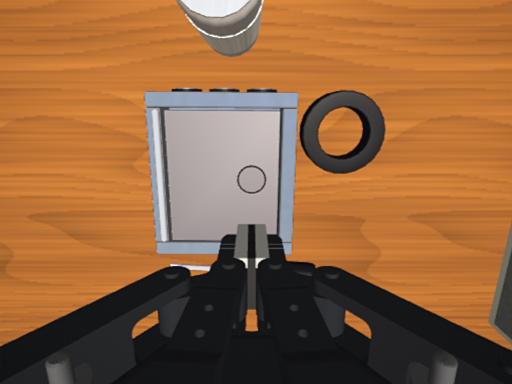

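The ring at (251,179) lines up with the fingertips, which are centred on column 251. I'll descend to just above it.

>>> step_arm --pt "0 0 -40 0 0 0 0" --pt "0 0 -80 0 0 0 0" --pt "0 0 -110 0 0 0 0" --pt "0 0 -120 0 0 0 0" --pt "0 0 -125 0 0 0 0" --pt "0 0 -128 0 0 0 0" --pt "0 0 -130 0 0 0 0" --pt "0 0 -132 0 0 0 0"

```text
clock: 3.2
eef_pos: [497.8, -229.3, 70.6]
tcp_rot: [1.512, 1.568, -0.059]
contact_force: [-0.0, 0.8, 1.7]
opening: -0.002
```

>>> step_arm --pt "0 0 -2 0 0 0 0" --pt "0 0 -3 0 0 0 0" --pt "0 0 -4 0 0 0 0" --pt "0 0 -5 0 0 0 0" --pt "0 0 -6 0 0 0 0" --pt "0 0 -6.5 0 0 0 0" --pt "0 0 -7 0 0 0 0" --pt "0 0 -7.5 0 0 0 0"

```text
clock: 4.2
eef_pos: [497.9, -229.3, 63.7]
tcp_rot: [1.535, 1.568, -0.037]
contact_force: [-2.1, 2.5, 13.5]
opening: 0.001
```

The force of 13.5 N at z 63.7 means the cover is at its stop. Now I'll move up out of its way.

>>> step_arm --pt "0 0 50 0 0 0 0" --pt "0 0 110 0 0 0 0" --pt "0 0 165 0 0 0 0" --pt "0 0 170 0 0 0 0" --pt "0 0 170 0 0 0 0" --pt "0 0 170 0 0 0 0" --pt "0 0 170 0 0 0 0" --pt "0 0 170 0 0 0 0"

```text
clock: 5.2
eef_pos: [497.6, -229.1, 232.8]
tcp_rot: [2.071, 1.57, 0.5]
contact_force: [0.0, 1.0, 0.2]
opening: -0.003
```

```bash
python3 - <<'E'
from h import *
import pickle
s=r.sense(); p,d=vision.grab_frame("wrist"); cv2.imwrite("pics/w2.png",p[:,:,::-1]); 
print(s["clock"],s["eef_pos"],s["contact_force"])
print("btn pred",wproj(s,(514.5,-216,50)))
pickle.dump((s,p,d),open("w2.pkl","wb"))
p,d=vision.grab_frame("scene"); cv2.imwrite("pics/s2.png",cv2.resize(p[80:240,110:290],None,fx=4,fy=3.7)[:,:,::-1])
E
```

```text
5.2 [ 497.6028856  -229.13015691  232.7795723 ] [0.03271906 1.04134146 0.18365233]
btn pred [236.72436797 151.04463516]
```

View pics/w2.png

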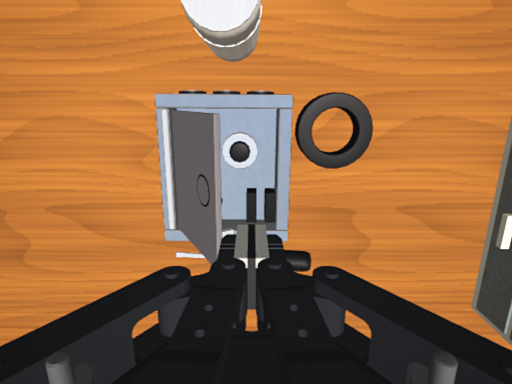

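View pics/s2.png

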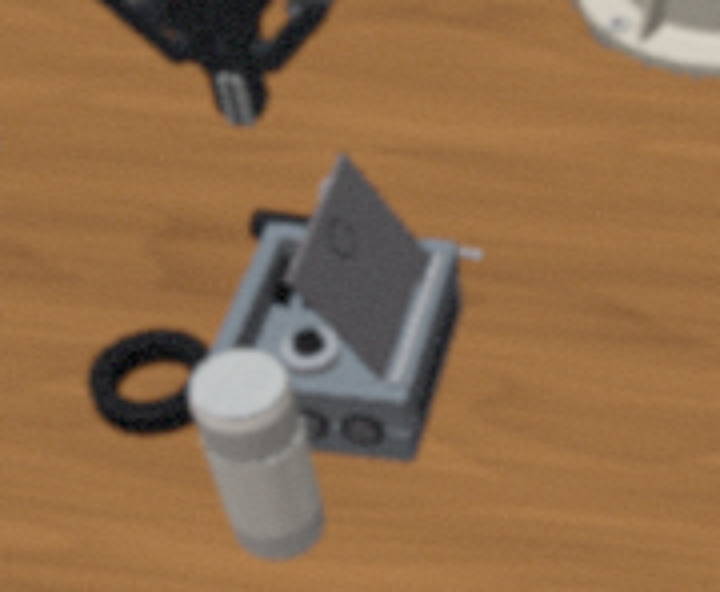

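The cover is springing up. The button is visible in the wrist picture at (240,152), close to the predicted spot. I'll move over it at a safe height while the cover finishes opening.

>>> step_arm --pt "8 6 0 0 0 0 0" --pt "17 13 0 0 0 0 0" --pt "17 13 0 0 0 0 0" --pt "17 13 0 0 0 0 0" --pt "17 13 0 0 0 0 0" --pt "17 13 0 0 0 0 0" --pt "17 13 0 0 0 0 0" --pt "17 13 0 0 0 0 0"

```text
clock: 6.3
eef_pos: [514.7, -216.3, 233.2]
tcp_rot: [1.711, 1.569, 0.139]
contact_force: [-0.2, -0.4, -0.1]
opening: 0.001
```

```bash
python3 - <<'E'
from h import *
import pickle
s=r.sense(); p,d=vision.grab_frame("wrist"); pickle.dump((s,p,d),open("w3.pkl","wb"))
print(s["clock"],s["eef_pos"],s["contact_force"])
K,A,o=wcam(s); v,u=np.mgrid[:384,:512]
P=np.stack([(u-K[0,2])/K[0,0]*d,(v-K[1,2])/K[1,1]*d,d],-1)@A.T+o
print("btn pred",wproj(s,(514.5,-216,50)), "fx",K[0,0])
cv2.imwrite("pics/w3.png",cv2.resize(p[60:260,140:330],None,fx=3.5,fy=3,interpolation=2)[:,:,::-1])
c=wproj(s,(514.5,-216,50)).round().astype(int)
print(P[c[1]-24:c[1]+25:3,c[0]+3,2].round(1)); print(P[c[1],c[0]-30:c[0]+30:3,2].round(1))
p,d=vision.grab_frame("scene"); cv2.imwrite("pics/s3.png",cv2.resize(p[80:240,110:290],None,fx=4,fy=3.7)[:,:,::-1])
Q=cloud("scene",d); m=(abs(Q[...,0]-497)<70)&(Q[...,2]>90)&(Q[...,2]<180)&(Q[...,1]>-240)&(Q[...,1]<-80)
q=Q[m]; print(len(q)); 
for z in range(90,180,15):
    k=q[abs(q[:,2]-z)<4]; print(z,np.median(k[:,1]) if len(k) else None)
E
```

```text
6.3 [ 514.72278201 -216.30183965  233.23195598] [-0.17128651 -0.4094472  -0.14341244]
btn pred [249.03161881 167.20629903] fx 314.43644700773183
[35.  34.2 46.  48.1 48.7 53.  57.  56.6 56.2 57.  57.1 57.1 47.3 46.6
 36.2 35.3 35.8]
[35.7 33.1 35.8 34.9 36.  33.5 47.3 48.2 56.3 56.1 55.7 56.2 56.9 56.2
 55.  46.7 46.6 34.3 35.5 34.8]
544
90 -153.14840648909268
105 -153.4196025508994
120 -153.6850574913788
135 -154.0152395477644
150 -154.0993328316722
165 -155.04277652937463
```

View pics/w3.png

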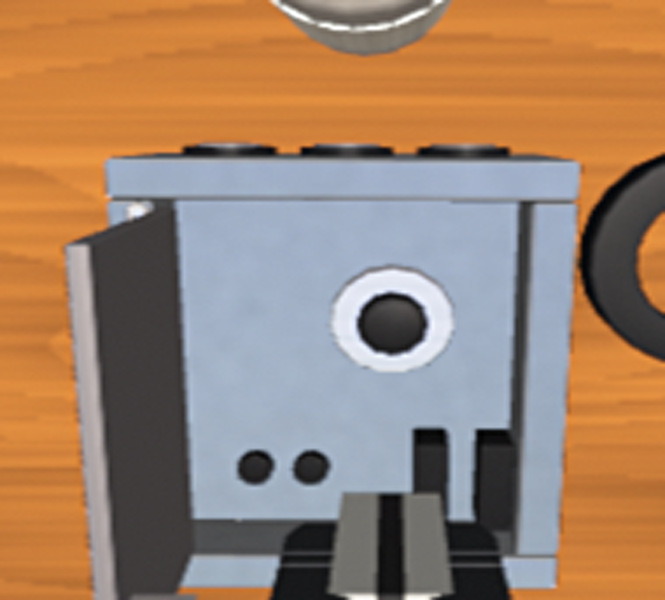

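View pics/s3.png

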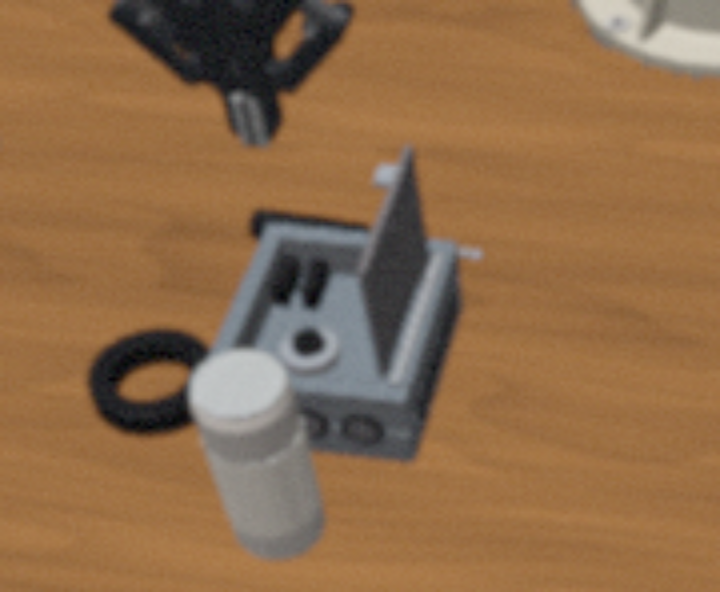

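The cover now stands fully open (inner face at y≈-154). The button is at crop position (392,323), with its top at z≈56.5. The housing is at 47, so the flat fingertip can press the button all the way. I'll first turn the jaws along x so the knuckles stay clear of the cover.

>>> step_arm --pt "0 0 0 0 0 -0.18 0" --pt "0 0 0 0 0 -0.36 0" --pt "0 0 0 0 0 -0.54 0" --pt "0 0 0 0 0 -0.72 0" --pt "0 0 0 0 0 -0.9 0" --pt "0 0 0 0 0 -1.08 0" --pt "0 0 0 0 0 -1.26 0" --pt "0 0 0 0 0 -1.44 0"

```text
clock: 7.4
eef_pos: [514.8, -216.3, 233.2]
tcp_rot: [1.728, 1.569, -1.289]
contact_force: [-1.1, -0.3, -0.5]
opening: -0.002
```

```bash
python3 - <<'E'
from h import *
s=r.sense();print(s["qpos"],s["eef_pos"]);print(R.from_euler('xyz',s["tcp_rot"]).as_matrix().round(3))
E
```

```text
[-3.99532877e-01  2.47345490e-01  1.77633380e+00 -1.56563275e-03
  1.11677270e+00  2.61838000e+00] [ 514.77338976 -216.25447986  233.22253497]
[[ 0.001  0.124 -0.992]
 [-0.002 -0.992 -0.124]
 [-1.     0.002 -0.   ]]
```

>>> step_arm --pt "0 0 -30 0 0 -0.12 0" --pt "0 0 -80 0 0 -0.12 0" --pt "0 0 -125 0 0 -0.12 0" --pt "0 0 -150 0 0 -0.12 0" --pt "0 0 -162 0 0 -0.12 0" --pt "0 0 -170 0 0 -0.12 0" --pt "0 0 -174 0 0 -0.12 0" --pt "0 0 -175 0 0 -0.12 0"

```text
clock: 8.4
eef_pos: [515.2, -216.4, 58.7]
tcp_rot: [2.061, 1.568, -1.076]
contact_force: [0.0, -0.1, -0.3]
opening: 0.0
```

>>> step_arm --pt "0 0 -2 0 0 0 0" --pt "0 0 -3 0 0 0 0" --pt "0 0 -4 0 0 0 0" --pt "0 0 -5 0 0 0 0" --pt "0 0 -6 0 0 0 0" --pt "0 0 -7 0 0 0 0" --pt "0 0 -7.5 0 0 0 0" --pt "0 0 -8 0 0 0 0"

```text
clock: 9.4
eef_pos: [515.5, -216.6, 51.0]
tcp_rot: [2.183, 1.568, -0.955]
contact_force: [-0.9, 0.6, 9.4]
opening: 0.001
```

>>> step_arm --pt "0 0 -0.5 0 0 0 0" --pt "0 0 -1 0 0 0 0" --pt "0 0 -1.5 0 0 0 0" --pt "0 0 -1.5 0 0 0 0" --pt "0 0 -1.5 0 0 0 0" --pt "0 0 -1.5 0 0 0 0" --pt "0 0 -1.5 0 0 0 0" --pt "0 0 -1.5 0 0 0 0"

```text
clock: 10.4
eef_pos: [515.5, -216.6, 50.8]
tcp_rot: [2.223, 1.568, -0.914]
contact_force: [-4.4, 1.5, 19.4]
opening: -0.002
```

The force rose to 19 N with no further travel, so the button is fully down. Next I'll lift out, cross over to the cover's +y side and come down behind it.

>>> step_arm --pt "0 0 50 0 0 0 0" --pt "0 0 105 0 0 0 0" --pt "0 0 160 0 0 0 0" --pt "0 0 190 0 0 0 0" --pt "-5 25 200 0 0 0 0" --pt "-12 70 200 0 0 0 0" --pt "-18 106 200 0 0 0 0" --pt "-18 106 200 0 0 0 0"

```text
clock: 11.4
eef_pos: [496.6, -108.7, 250.4]
tcp_rot: [1.885, 1.569, -1.25]
contact_force: [0.5, 0.3, 0.3]
opening: -0.006
```

```bash
python3 - <<'E'
from h import *
s=r.sense(); print(s["clock"],s["eef_pos"],s["contact_force"],s["qpos"]);print(R.from_euler('xyz',s["tcp_rot"]).as_matrix().round(3))
p,d=vision.grab_frame("wrist"); cv2.imwrite("pics/w4.png",p[:,:,::-1])
E
```

```text
11.4 [ 496.55404766 -108.67319376  250.37811425] [0.45096792 0.28673118 0.27343234] [-2.17320030e-01  1.50429088e-01  1.85832500e+00 -1.78369487e-03
  1.13187447e+00  2.91826785e+00]
[[ 0.001  0.007 -1.   ]
 [-0.002 -1.    -0.007]
 [-1.     0.002 -0.001]]
```

View pics/w4.png

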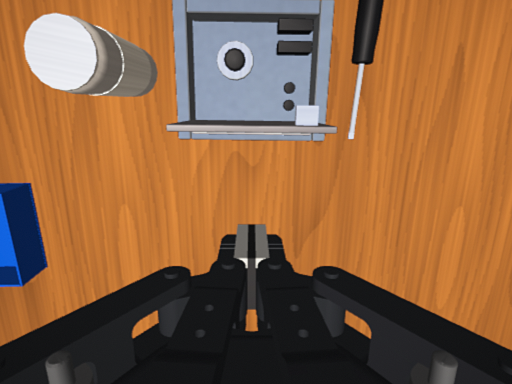

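The picture shows the cover upright, edge-on at about row 128. The fingers are 28 mm clear on its +y side. Descending to z 150.

>>> step_arm --pt "0 0 -40 0 0 0 0" --pt "0 0 -80 0 0 0 0" --pt "0 0 -100 0 0 0 0" --pt "0 -8 -100 0 0 0 0" --pt "0 -16 -100 0 0 0 0" --pt "0 -22 -100 0 0 0 0" --pt "0 -28 -100 0 0 0 0" --pt "0 -32 -100 0 0 0 0"

```text
clock: 12.45
eef_pos: [497.3, -142.4, 151.0]
tcp_rot: [2.183, 1.567, -0.952]
contact_force: [1.1, -0.4, -0.4]
opening: -0.001
```

>>> step_arm --pt "0 -9 -1 0 0 0 0" --pt "0 -20 -3 0 0 0 0" --pt "0 -30 -6 0 0 0 0" --pt "0 -40 -10 0 0 0 0" --pt "0 -49 -15 0 0 0 0" --pt "0 -57 -22 0 0 0 0" --pt "0 -65 -30 0 0 0 0" --pt "0 -71 -39 0 0 0 0"

```text
clock: 13.45
eef_pos: [497.4, -214.0, 111.4]
tcp_rot: [2.182, 1.567, -0.954]
contact_force: [-0.7, 0.1, 1.4]
opening: 0.002
```

```bash
python3 - <<'E'
from h import *
s=r.sense(); print(s["clock"],s["eef_pos"],s["contact_force"])
p,d=vision.grab_frame("scene"); cv2.imwrite("pics/s5.png",cv2.resize(p[60:240,110:290],None,fx=4,fy=3.3)[:,:,::-1])
E
```

```text
13.45 [ 497.3919111  -214.02829333  111.42144604] [-0.65116106  0.11951695  1.43376214]
```

View pics/s5.png

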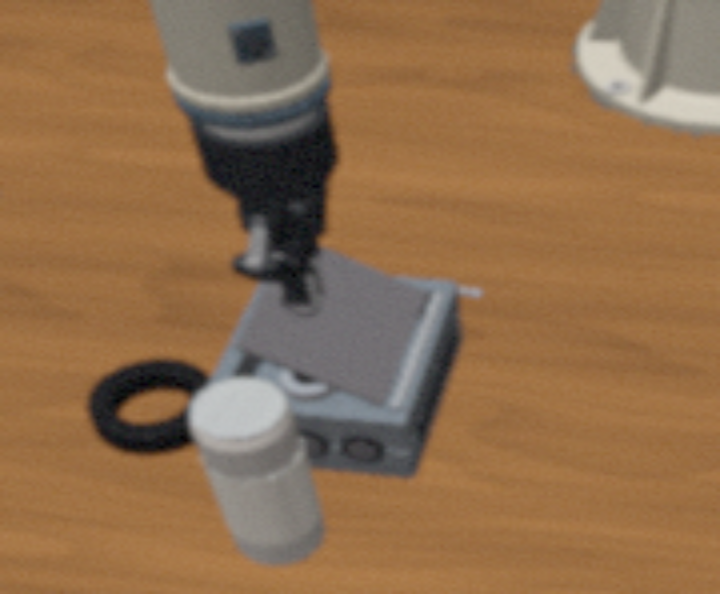

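The finger, at about (300,300), is holding the cover at around 30°. I'll carry on along the arc.

>>> step_arm --pt "0 -4 -9 0 0 0 0" --pt "0 -7 -17 0 0 0 0" --pt "0 -10 -24 0 0 0 0" --pt "0 -12 -30 0 0 0 0" --pt "0 -13.5 -35 0 0 0 0" --pt "0 -14.5 -38 0 0 0 0" --pt "0 -14.5 -40 0 0 0 0" --pt "0 -14.5 -42 0 0 0 0"

```text
clock: 14.5
eef_pos: [496.9, -228.9, 68.3]
tcp_rot: [1.906, 1.568, -1.229]
contact_force: [-0.2, 0.1, 1.5]
opening: -0.002
```

>>> step_arm --pt "0 0 -1 0 0 0 0" --pt "0 0 -2 0 0 0 0" --pt "0 0 -3 0 0 0 0" --pt "0 0 -3.5 0 0 0 0" --pt "0 0 -4 0 0 0 0" --pt "0 0 -4.5 0 0 0 0" --pt "0 0 -5 0 0 0 0" --pt "0 0 -5 0 0 0 0"

```text
clock: 15.5
eef_pos: [497.0, -228.9, 63.9]
tcp_rot: [1.973, 1.568, -1.163]
contact_force: [-2.4, 0.9, 9.6]
opening: 0.001
```

The cover is at its stop again, with 9.6 N at z 63.9. I'll release it slowly at first, then move clear.

>>> step_arm --pt "0 0 3 0 0 0 0" --pt "0 0 7 0 0 0 0" --pt "0 0 12 0 0 0 0" --pt "0 0 50 0 0 0 0" --pt "0 0 100 0 0 0 0" --pt "0 0 150 0 0 0 0" --pt "0 0 170 0 0 0 0" --pt "0 0 170 0 0 0 0"

```text
clock: 16.5
eef_pos: [497.9, -229.3, 235.7]
tcp_rot: [2.358, 1.564, -0.778]
contact_force: [-0.4, -0.1, 0.2]
opening: -0.003
```

>>> step_arm --pt "0 0 0 0 0 0 0" --pt "0 0 0 0 0 0 0" --pt "0 0 0 0 0 0 0" --pt "0 0 0 0 0 0 0" --pt "0 0 0 0 0 0 0" --pt "0 0 0 0 0 0 0" --pt "0 0 0 0 0 0 0" --pt "0 0 0 0 0 0 0"

```text
clock: 17.5
eef_pos: [497.9, -229.3, 235.8]
tcp_rot: [2.365, 1.564, -0.771]
contact_force: [0.3, 0.3, 0.0]
opening: -0.001
```

```bash
python3 - <<'E'
from h import *
s=r.sense(); print(s["clock"],s["eef_pos"],s["contact_force"])
p,d=vision.grab_frame("scene"); a=cv2.resize(p[60:240,110:290],None,fx=2.2,fy=2.2)
Q=cloud("scene",d); m=(abs(Q[...,0]-497)<55)&(Q[...,1]>-245)&(Q[...,1]<-160)&(Q[...,2]<200)&(d>0); print("cover z",np.percentile(Q[m][:,2],[5,50,95]).round(1))
for y in (-245,-225,-205,-185,-165): print(y,np.median(Q[m&(abs(Q[...,1]-y)<10)][:,2]).round(1))
p,d=vision.grab_frame("wrist"); b=cv2.resize(p,(396,297))
b=cv2.copyMakeBorder(b,0,396-297,0,0,0); cv2.imwrite("pics/end.png",np.hstack([a,b])[:,:,::-1])
for n,uv in (("can",(347.9,141.4)),): pass
t,d=vision.grab_frame("top"); t0=np.load("top0.npz")["p"]; df=cv2.absdiff(t,t0).max(2); cv2.imwrite("pics/endtop.png",np.hstack([t[100:300,80:440],cv2.cvtColor(df[100:300,80:440],8)])[:,:,::-1])
E
```

```text
17.5 [ 497.92033938 -229.28632687  235.75758382] [0.34833218 0.27355974 0.00070457]
cover z [67.4 69.8 72.1]
-245 70.0
-225 70.1
-205 69.8
-185 69.6
-165 69.4
```

View pics/end.png

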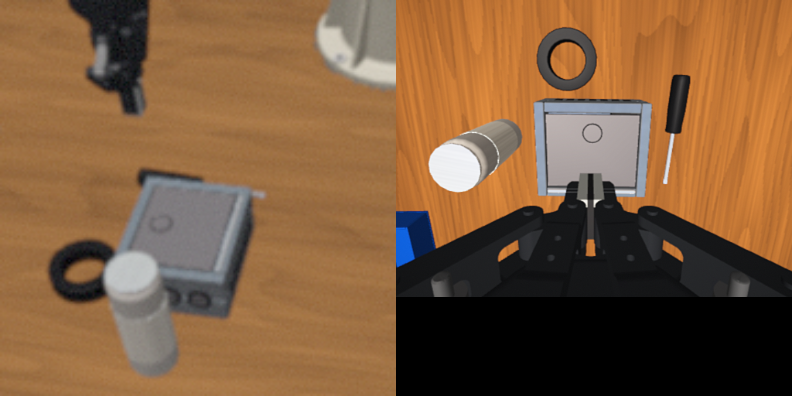

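View pics/endtop.png

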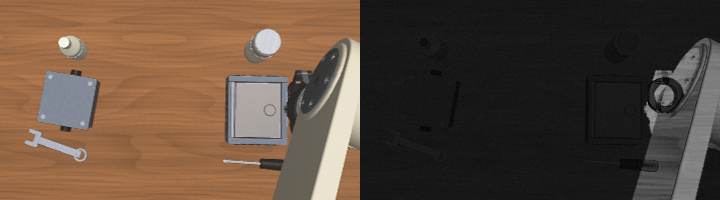

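The cover is flush at z≈70 and stays shut. The difference image shows only the arm, so nothing else has moved. Handing in.

```bash
python3 -c "
from rig import r,order
print(order.sign_off(), r.sense()['clock'])"
```

```text
the job is handed in; nothing more can be done
the job is handed in; nothing more can be done
```

The power box is reset and its cover is latched shut again. I handed the job in at about 17.7 s, within the 54 s limit.

- **Opening:** I pressed the cover to its stop (13.5 N at z 63.7 mm), and it sprang fully open.
- **Reset button:** I pressed it to its hard stop. It went down about 5 mm, and the force then rose to 19 N with no further travel.
- **Closing:** I pushed the cover over from its +y side and pressed it to its stop (9.6 N), then released it and moved clear.

**Last checks:** More than a second after release the cover was still flush, with depth readings of 69.4–70.1 mm across it. The contact force was about 0. Comparing top pictures from before and after showed no change other than the arm. The arm hid the tape roll in that view, but the scene and wrist pictures show it still beside the box. No check failed. The one small disagreement was a 3-pixel offset in the wrist camera's calibration, which I allowed for.

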